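Set out the soldered pieces for inspection

TASK

Set out the soldered pieces for inspection: slip each of the three open copper sleeves over the post of its size (largest sleeve on the thickest post, smallest on the thinnest), so that it sits flat on the stand's foot, and press the zinc sheet sample, thick folded edge up, fully home into the middle of the sprung clip, so that it stands upright there by itself. Leave the small flux jar where it is.

Things in the scene. Friction and masses are not known exactly. Their poses are not given: they have to be found in the camera images.
- sleeve_large: the large one of three copper sleeves (short pieces of pipe, open right through): 58 mm outside, 52 mm inside, 44 mm tall, standing upright on the bench, loose. Origin: centre of its lower end, z along its axis (up).
- sleeve_medium: the medium one of three copper sleeves (short pieces of pipe, open right through): 45 mm outside, 39 mm inside, 44 mm tall, standing upright on the bench, loose. Origin: centre of its lower end, z along its axis (up).
- sleeve_small: the small one of three copper sleeves (short pieces of pipe, open right through): 32 mm outside, 26 mm inside, 44 mm tall, standing upright on the bench, loose. Origin: centre of its lower end, z along its axis (up).
- stand_large: the inspection stand with the thickest post, fixed to the bench: dark square foot 70 x 70 mm, 8 mm thick, with an upright round metal post in its middle, 32 mm in diameter, 42 mm tall above the foot (top 50 mm above the bench). Origin: centre of the foot's underside, z up along the post.
- stand_medium: the inspection stand with the middle post, fixed to the bench: dark square foot 70 x 70 mm, 8 mm thick, with an upright round metal post in its middle, 20 mm in diameter, 42 mm tall above the foot (top 50 mm above the bench). Origin: centre of the foot's underside, z up along the post.
- stand_small: the inspection stand with the thinnest post, fixed to the bench: dark square foot 70 x 70 mm, 8 mm thick, with an upright round metal post in its middle, 9 mm in diameter, 42 mm tall above the foot (top 50 mm above the bench). Origin: centre of the foot's underside, z up along the post.
- sample: flat zinc-grey sheet sample, loose, at first upright in a fixed slotted wooden block (50 x 90 mm, 35 mm tall, slot floor 10 mm above the bench). 80 mm long (its y axis); blade 4 mm thick (x axis), lower edge rounded; along its top a folded edge 12 mm thick, 20 mm tall, to grip across x; 80 mm tall overall. Origin: middle of the lower edge, z up; middle of the folded edge 70 mm above it.
- clip: fixed sprung clip: black base 70 x 60 mm, two steel jaws 50 mm long. The gap runs along its y axis over the origin and opens upward; flared lips (mouth 18 mm wide) top out 46 mm above the bench. Jaws closed 2 mm apart; a 4 mm blade pushed straight down (6 to 15 N) parts them along x and stops on the gap's floor, 10 mm above the bench. Origin: middle of the underside. Either way round is right.
- flux_jar: small jar with a black cap, 38 mm in diameter, 50 mm tall, standing among the things, to be left alone. Origin: centre of its underside.
Things that resemble listed ones, but are neither listed nor needed, are in the scene too. Leave any green or red look-alike of the clip alone.

How it is judged:
At the end, for the whole second after the job is handed in: Each sleeve round its own post (within 13 mm), lower end within 5 mm of the foot's top, upright within 0.12 rad; sample in the clip: lower edge within 5 mm of the gap floor, within 6 mm across and 15 mm along of its middle, in line within 0.15 rad, upright within 0.12 rad; all at rest (horizontal distance between sleeve_large and stand_large below 0.013 m and z of sleeve_large in the frame of stand_large between 0.004 and 0.013 m and angle between each of sleeve_large, sleeve_medium, sleeve_small, sample's own z axis and vertical below 0.12 rad and linear speed of each of sleeve_large, sleeve_medium, sleeve_small, sample below 0.02 m/s and horizontal distance between sleeve_medium and stand_medium below 0.013 m and z of sleeve_medium in the frame of stand_medium between 0.004 and 0.013 m and horizontal distance between sleeve_small and stand_small below 0.013 m and z of sleeve_small in the frame of stand_small between 0.004 and 0.013 m and x of sample in the frame of clip between -0.006 and 0.006 m and y of sample in the frame of clip between -0.015 and 0.015 m and z of sample in the frame of clip between 0.005 and 0.015 m and angle between the y axis of sample and the y axis of clip, either way round below 0.15 rad); the robot touches nothing.
It fails at once if the flux jar is pushed more than 20 mm from its place or tipped (distance of flux_jar from where it was at the start of the episode above 0.02 m or angle between flux_jar's own z axis and vertical above 0.3 rad).
It also fails if it takes over 112 s, if anything falls off the work surface, if the arm or the gripper's body presses on something with over 40 N, if the wrist force passes 120 N, or if a joint passes its speed limit or range.

ROBOT

A 7-joint arm with a two-finger parallel gripper is mounted at the origin on the work surface. World frame = base frame: x ahead of the robot, y to its left, z up, the work surface at z = 0. Lengths are in m, angles in rad, forces in N, time in s.
With the tool pointing down it reaches from about 0.425 to 0.925 m from the base axis. Payload 6.8 kg.
Tool frame: the origin (TCP) lies on the mounting face of the last link; the fingertips stand 182 mm ahead of it and the grasp point (between the pads) lies 163 mm ahead of it (env.tips_ahead is the distance from the TCP to the fingertips, in m); z points along the fingers, y is the line along which they close (so a half turn about z gives the same grasp; the last joint's range is limited). The gripper opens to 88 mm and grips with 3 to 60 N. Pads are 20 mm wide; open, the fingers measure 115 mm over their backs; the gripper's body (75 mm by 178 mm) begins 61 mm behind the grasp point.
Start: joints at [-1.37, 0.477, 0.022, 1.555, -0.011, 1.109, -0.083], TCP at [0.205, 0.643, 0.405] pointing down, gripper open.
Joint ranges: [-2.96, 2.96], [-0.34, 2.1], [-1.41, 1.46], [0.24, 2.44], [-1.37, 4.51], [0.17, 1.92], [-2.96, 2.96]. Speed limits (rad/s): [2.39, 2.39, 3.14, 3.14, 3.14, 3.14, 3.14].

INTERFACE

Orientations are given as a unit quaternion [w, x, y, z].
In Python, from workcell import env gives the robot as it stands.
- The arm moves only by the shell command python3 -m jog 'ROWS' [OPENING] [FORCE]. ROWS is a JSON object of lists of equal length, an entry for each row: "translation": the shift along the world's x, y, z in mm, a list of three; "spin": the turn about the world's z in rad. A call has 1 to 8 rows; each row shifts and turns the commanded pose from where the row before left it; what a row does not reach is not made up. A row lasts 1/8 s, in which the tool goes at most 62.5 mm and 10.7 degrees, less where a joint would pass 70% of its speed; a pose out of reach is approached as far as the arm can. A call with a gripper value outside its range is refused whole. OPENING is the opening in per cent of the stroke, from 0 (shut) to 100 (fully open), set as the call begins (- or left out, the last holds). The fingers move at their own pace and stop on an object; FORCE is the grip in N (left out, the last holds). Time passes only in rows, so rows that do not move let the fingers close. It gives the time, the measured TCP pose, the force, the opening and the grip force at its end, in the units of the state.
- env.get_state(): the state, without advancing time (a new reading comes with each control period).
- env.snapshot(name): name is "scene" or "top" or "wrist"; returns (picture, depth): 480x640x3 uint8, blue, green, red; 480x640 float32, m along the optical axis (not along the pixel's ray), 0 where there is no reading.
- env.camera_params(name): a dict with "fx", "fy", "cx", "cy" (pixels), "R" (3x3) and "t" (3): a world point X has camera coordinates R X + t. Camera axes: x right, y down, z forward; pixel columns grow to the right and rows downward; lengths in m; the calibration is good to about 2 mm. The wrist camera is an equidistant fisheye: a pixel r from the principal point sees the ray r / f radians off the axis. A picture is of the moment at which its call begins: read the wrist's pose just before it. camera_params takes no time and is no camera call; for the wrist camera it gives the pose at the moment of the call.
- env.close_job(): hands the job in; it is judged then, once.
The state is a dict: "clock": time; "joint_positions": joint angles; "joint_vel": joint speeds; "effort": joint torques, N m; "tcp_pos": TCP position; "orientation": TCP orientation; "contact_force": force on the tool from outside, world axes, zero at the start; "ft_torque": the same for the moment, N m; "gripper_width": opening from 0.0 (shut) to 1.0 (fully open); "grasp_force": force on a finger pad.
Only numpy, scipy, OpenCV 4.12 (cv2) and the standard library are available. Lean on these libraries where they do the work, as an engineer would, in place of code of your own. Each camera call takes 0.05 s, during which the arm holds its last target. There are 200 camera calls.

## Working session

There is one attempt and no reset: what is moved stays moved. The work goes in short steps, Python scripts to look and compute and a shell command to move; the robot and the scene stay as the last step left them, time stands still between calls to the robot, and variables do not carry over. Pictures are saved under pics/ and viewed, at most 14 in all, crops included, and the job is handed in when it is done.

```bash
ls; mkdir -p pics; python3 - <<'E'
from workcell import env
import cv2,numpy as np
for n in ("top","scene"):
    p,d=env.snapshot(n); cv2.imwrite(f"pics/{n}0.png",p); np.save(f"pics/{n}0.npy",d)
    c=env.camera_params(n); print(n,c)
print(env.get_state())
E
```

```text
pics
top {'fx': 482.8289321486638, 'fy': 482.8289321486638, 'cx': 314.1926370101678, 'cy': 237.21500876920348, 'R': array([[-2.09835521e-03, -9.99937237e-01,  1.10053641e-02],
       [-9.94719772e-01,  9.57922593e-04, -1.02623860e-01],
       [ 1.02606877e-01, -1.11625946e-02, -9.94659351e-01]]), 't': array([-0.0013306 ,  0.48961684,  1.10370941])}
scene {'fx': 452.5021374259033, 'fy': 452.5021374259033, 'cx': 315.50378537642587, 'cy': 238.02721256899113, 'R': array([[-0.4683866 ,  0.8834523 ,  0.01122611],
       [ 0.70098156,  0.379319  , -0.6039387 ],
       [-0.53780931, -0.2750075 , -0.79695171]]), 't': array([ 0.23791449, -0.31956896,  1.11737904])}
{'clock': 0.1, 'joint_positions': array([-1.37008611,  0.47769746,  0.02235563,  1.5563463 , -0.0115006 ,
        1.10927739, -0.08309341]), 'joint_vel': array([-0.00017694, -0.00061015,  0.00077005, -0.00311607, -0.00081815,
       -0.00012615, -0.00289703]), 'effort': array([ 5.02939423e-03, -5.84084344e+01,  1.54039476e+00, -2.73311555e+01,
       -5.41868911e-02,  1.30953485e-02,  4.21533400e-05]), 'tcp_pos': array([0.20507197, 0.64283583, 0.403795  ]), 'orientation': array([-6.30444389e-05,  1.53784911e-01,  9.88104023e-01, -7.97588226e-04]), 'contact_force': array([4.60544780e-01, 8.07072403e-04, 1.18947835e+00]), 'ft_torque': array([0.03712542, 0.0324881 , 0.02827922]), 'grasp_force': 0.0, 'gripper_width': 1.0028427929883017}
```

View pics/top0.png

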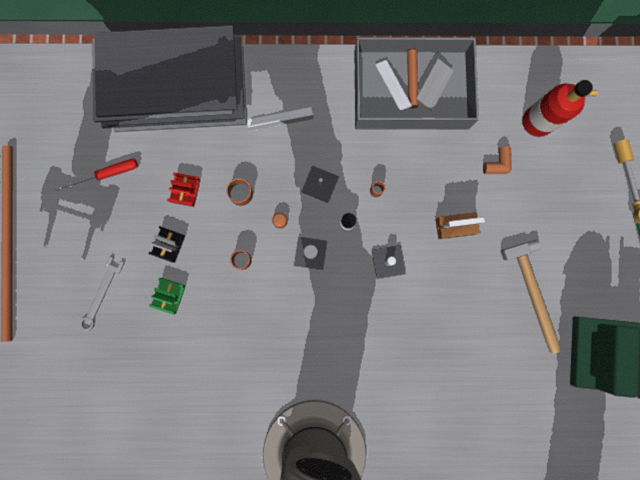

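View pics/scene0.png

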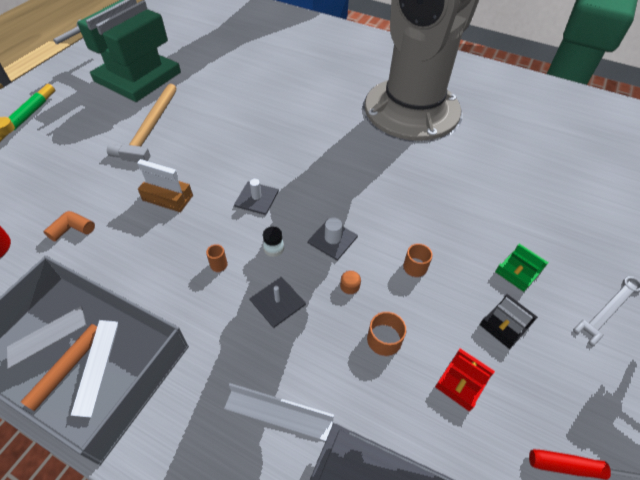

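```bash
cat > h.py <<'E'
import numpy as np,cv2
from workcell import env
def cloud(d,c):
    v,u=np.mgrid[:480,:640]
    P=np.stack([(u-c['cx'])/c['fx']*d,(v-c['cy'])/c['fy']*d,d],-1)
    W=(P-c['t'])@c['R']; W[d==0]=np.nan
    return W
E
python3 - <<'E'
from h import *
d=np.load("pics/top0.npy");p=cv2.imread("pics/top0.png");W=cloud(d,env.camera_params("top"))
def reg(u,v,r,lo,hi):
    w=W[v-r:v+r+1,u-r:u+r+1].reshape(-1,3); return w[(w[:,2]>lo)&(w[:,2]<hi)]
for n,u,v,r,lo,hi in [("sL",240,191,20,.035,.06),("sM",241,259,18,.035,.06),("sS",377,188,14,.035,.06),
  ("pL",311,252,12,.044,.06),("pM",391,260,10,.042,.06),("pS",320,181,8,.03,.06),("jar",348,221,14,.042,.06),("cap",280,221,14,.012,.06),
  ("sample",460,224,35,.065,.11),("block",460,224,35,.025,.042),("clip",167,244,22,.004,.06),("clipJaw",167,244,22,.036,.06)]:
    w=reg(u,v,r,lo,hi)
    if len(w)<3: print(n,len(w));continue
    (c,s,a)=cv2.minAreaRect((w[:,:2]*1000).astype(np.float32))
    # circle fit
    A=np.c_[2*w[:,:2],np.ones(len(w))];x=np.linalg.lstsq(A,(w[:,:2]**2).sum(1),rcond=None)[0]
    print(n,len(w),"rect",np.round(c),np.round(s),round(a),"mean",np.round(w.mean(0)*1000),"circ",np.round(x[:2]*1000),round(np.hypot(*c)))
crop=lambda u,v,k:cv2.resize(p[v-k:v+k,u-k:u+k],(400,400),interpolation=cv2.INTER_CUBIC)
cv2.imwrite("pics/crop.png",np.hstack([crop(167,244,25),crop(460,224,32)]))
E
```

```text
sL 129 rect [596. 173.] [56. 56.] 89 mean [596. 173.  43.] circ [596. 173.] 620
sM 92 rect [437. 168.] [43. 44.] 61 mean [437. 168.  43.] circ [437. 168.] 468
sS 71 rect [ 604. -152.] [30. 31.] 41 mean [ 604. -151.   43.] circ [ 604. -152.] 623
pL 153 rect [454.   7.] [30. 30.] 89 mean [454.   7.  50.] circ [454.   7.] 454
pM 61 rect [ 433. -178.] [18. 18.] 37 mean [ 433. -178.   50.] circ [ 433. -178.] 468
pS 17 rect [620. -17.] [7. 7.] 89 mean [620. -17.  46.] circ [620. -17.] 620
jar 181 rect [526. -81.] [33. 33.] 46 mean [526. -81.  50.] circ [526. -81.] 532
cap 189 rect [530.  79.] [35. 34.] 27 mean [530.  79.  27.] circ [530.  79.] 536
sample 228 rect [ 517. -339.] [12. 79.] 7 mean [ 517. -337.   89.] circ [ 519. -338.] 619
block 634 rect [ 518. -340.] [50. 92.] 7 mean [ 515. -337.   35.] circ [ 518. -338.] 619
clip 849 rect [476. 345.] [ 99. 102.] 2 mean [473. 342.  21.] circ [474. 344.] 588
clipJaw 162 rect [474. 344.] [51. 24.] 70 mean [474. 344.  43.] circ [474. 343.] 586
```

View pics/crop.png

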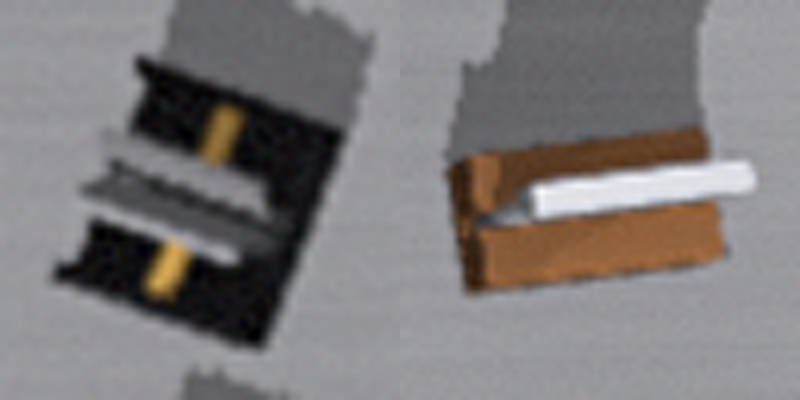

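```bash
python3 -m jog '{"translation":[[33,-39,-8],[33,-39,-8],[33,-39,-8],[33,-39,-8],[33,-39,-8],[33,-39,-8],[33,-39,-8],[33,-39,-8]],"spin":[0,0,0,0,0,0,0,0]}' 100 20
```

```text
clock: 1.1
tcp_pos: [0.4699, 0.3297, 0.3402]
orientation: [-0.0, 0.154, 0.988, -0.0]
contact_force: [0.1, 0.2, -0.1]
gripper_width: 0.999
grasp_force: 0.0
```

```bash
python3 -m jog '{"translation":[[32,-39,-8],[32,-39,-8],[31,-39,-8],[31,-40,-8],[0,0,0],[0,0,-40],[0,0,-18],[0,0,0]],"spin":[0,0,0,0,0,0,0,0]}'
python3 - <<'E'
from h import *
c=env.camera_params("wrist");p,d=env.snapshot("wrist");cv2.imwrite("pics/w1.png",p);print(c)
E
```

```text
clock: 2.1
tcp_pos: [0.5942, 0.1747, 0.2493]
orientation: [-0.002, 0.153, 0.988, -0.001]
contact_force: [0.4, -0.8, 0.1]
gripper_width: 1.001
grasp_force: 0.0
{'fx': 371.64829954431775, 'fy': 371.64829954431775, 'cx': 319.35774726053336, 'cy': 240.82097992149147, 'R': array([[ 0.3037858 ,  0.95273486, -0.00323695],
       [ 0.92270286, -0.29336011,  0.25011854],
       [ 0.23734706, -0.0789692 , -0.96820981]]), 't': array([-0.34664202, -0.48836852,  0.112087  ])}
```

View pics/w1.png

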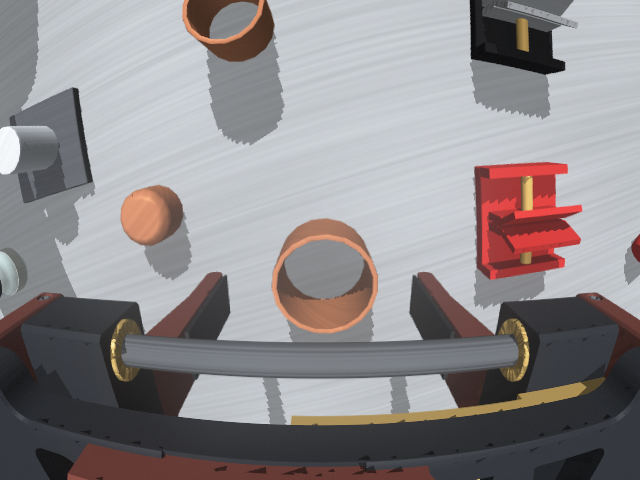

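The large sleeve's rim (centre about 325,284) lies centred between the open fingers (tips at 225,278 and 415,278). I'm going down to grip it.

```bash
python3 -m jog '{"translation":[[2,-2,-30],[0,0,-26],[0,0,0]],"spin":[0,0,0]}' && python3 -m jog '{"translation":[[0,0,0],[0,0,0],[0,0,0],[0,0,0],[0,0,20],[0,0,40],[0,0,30],[0,0,0]],"spin":[0,0,0,0,0,0,0,0]}' 0 20
```

```text
clock: 2.52
tcp_pos: [0.5967, 0.1723, 0.1943]
orientation: [-0.001, 0.154, 0.988, -0.0]
contact_force: [-0.2, -0.6, -0.2]
gripper_width: 1.001
grasp_force: 0.0
clock: 3.52
tcp_pos: [0.598, 0.1719, 0.2878]
orientation: [0.002, 0.154, 0.988, 0.001]
contact_force: [0.3, 0.3, -1.9]
gripper_width: 0.665
grasp_force: 20.0
```

```bash
python3 -m jog '{"translation":[[-29,-33,0],[-29,-33,0],[-29,-33,0],[-28,-33,0],[-28,-33,0],[0,0,0],[0,0,-20],[0,0,0]],"spin":[0,0,0,0,0,0,0,0]}'
python3 - <<'E'
from h import *
p,d=env.snapshot("wrist");cv2.imwrite("pics/w2.png",p)
E
```

```text
clock: 4.53
tcp_pos: [0.4537, 0.0076, 0.2635]
orientation: [-0.001, 0.153, 0.988, -0.0]
contact_force: [0.1, -0.3, -1.9]
gripper_width: 0.669
grasp_force: 20.0
```

View pics/w2.png

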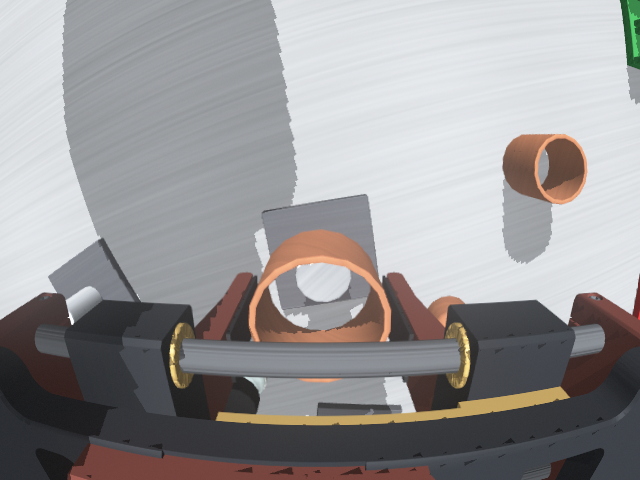

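The large post's top (323,280) shows through the sleeve (rim centre 320,318), lined up. I'm lowering the sleeve and letting go.

```bash
python3 -m jog '{"translation":[[0,0,-20],[0,0,-20],[0,0,-15],[0,0,-5],[0,0,0]],"spin":[0,0,0,0,0]}' && python3 -m jog '{"translation":[[0,0,0],[0,0,0],[0,0,0],[0,0,20],[0,0,40],[0,0,40],[0,0,0]],"spin":[0,0,0,0,0,0,0]}' 90 
```

```text
clock: 5.2
tcp_pos: [0.4543, 0.0071, 0.2047]
orientation: [-0.0, 0.154, 0.988, -0.0]
contact_force: [0.4, -0.4, -0.5]
gripper_width: 0.667
grasp_force: 20.0
clock: 6.08
tcp_pos: [0.4552, 0.0071, 0.3073]
orientation: [0.003, 0.154, 0.988, 0.001]
contact_force: [0.4, 0.0, -0.2]
gripper_width: 0.9
grasp_force: 0.0
```

```bash
python3 -m jog '{"translation":[[-5,40,0],[-4,40,0],[-4,40,0],[-4,41,0],[0,0,0],[0,0,-40],[0,0,-15],[0,0,0]],"spin":[0,0,0,0,0,0,0,0]}' && python3 -m jog '{"translation":[[0,0,-25],[0,0,-25],[0,0,-5],[0,0,0]],"spin":[0,0,0,0]}' && python3 -m jog '{"translation":[[0,0,0],[0,0,0],[0,0,0],[0,0,0],[0,0,20],[0,0,40],[0,0,30],[0,0,0]],"spin":[0,0,0,0,0,0,0,0]}' 0 20
```

```text
clock: 7.08
tcp_pos: [0.4368, 0.1671, 0.2487]
orientation: [-0.001, 0.154, 0.988, -0.001]
contact_force: [-0.8, -0.8, 1.5]
gripper_width: 0.901
grasp_force: 0.0
clock: 7.58
tcp_pos: [0.4375, 0.168, 0.1953]
orientation: [0.0, 0.154, 0.988, 0.0]
contact_force: [-0.5, -0.4, 0.8]
gripper_width: 0.899
grasp_force: 0.0
clock: 8.57
tcp_pos: [0.4377, 0.1683, 0.2864]
orientation: [0.002, 0.154, 0.988, 0.001]
contact_force: [0.7, 0.5, -2.7]
gripper_width: 0.518
grasp_force: 20.0
```

```bash
python3 -m jog '{"translation":[[5,-43,0],[5,-43,0],[5,-43,0],[0,-43,0],[0,-43,0],[-6,-43,0],[-6,-44,0],[-7,-44,0]],"spin":[0,0,0,0,0,0,0,0]}' && python3 -m jog '{"translation":[[0,0,0],[0,0,-20],[0,0,0]],"spin":[0,0,0]}' 
python3 - <<'E'
from h import *
p,d=env.snapshot("wrist");cv2.imwrite("pics/w3.png",p)
E
```

```text
clock: 9.57
tcp_pos: [0.4323, -0.1791, 0.2834]
orientation: [-0.001, 0.154, 0.988, -0.0]
contact_force: [0.0, -0.7, -1.0]
gripper_width: 0.515
grasp_force: 20.0
clock: 9.95
tcp_pos: [0.4324, -0.1768, 0.2629]
orientation: [-0.002, 0.153, 0.988, 0.0]
contact_force: [-1.1, 1.1, -1.4]
gripper_width: 0.513
grasp_force: 20.0
```

View pics/w3.png

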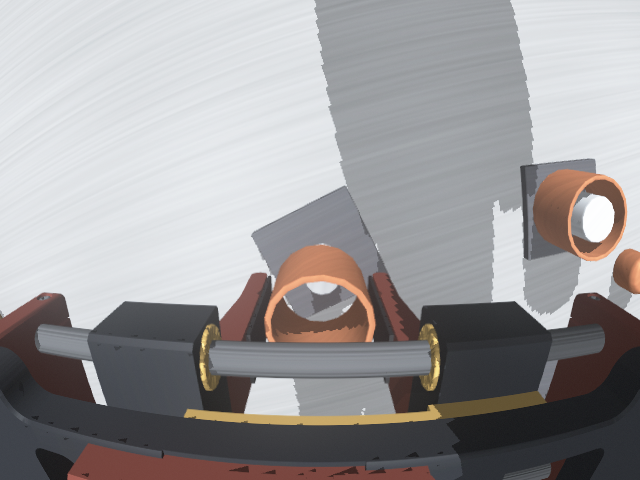

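The large sleeve sits on its post (at about 597,215). The medium post (322,285) shows through the held medium sleeve, whose rim centre is about 320,315. I'm lowering it.

```bash
python3 -m jog '{"translation":[[0,0,-20],[0,0,-20],[0,0,-15],[0,0,-5],[0,0,0]],"spin":[0,0,0,0,0]}' && python3 -m jog '{"translation":[[0,0,0],[0,0,0],[0,0,0],[0,0,20],[0,0,40],[0,0,40],[0,0,0]],"spin":[0,0,0,0,0,0,0]}' 80 
```

```text
clock: 10.62
tcp_pos: [0.4332, -0.1778, 0.2047]
orientation: [-0.0, 0.154, 0.988, 0.0]
contact_force: [-0.4, -0.3, -1.5]
gripper_width: 0.511
grasp_force: 20.0
clock: 11.5
tcp_pos: [0.4341, -0.1784, 0.3074]
orientation: [0.003, 0.154, 0.988, -0.0]
contact_force: [0.0, 0.6, -0.2]
gripper_width: 0.799
grasp_force: 0.0
```

```bash
python3 -m jog '{"translation":[[43,7,0],[43,7,0],[43,6,0],[42,6,0],[0,0,0],[0,0,-40],[0,0,-15],[0,0,0]],"spin":[0,0,0,0,0,0,0,0]}' && python3 -m jog '{"translation":[[0,0,-25],[0,0,-25],[0,0,-5],[0,0,0]],"spin":[0,0,0,0]}' && python3 -m jog '{"translation":[[0,0,0],[0,0,0],[0,0,0],[0,0,0],[0,0,20],[0,0,40],[0,0,30],[0,0,0]],"spin":[0,0,0,0,0,0,0,0]}' 0 20
```

```text
clock: 12.5
tcp_pos: [0.603, -0.1521, 0.2484]
orientation: [-0.002, 0.154, 0.988, -0.0]
contact_force: [-0.2, -1.1, 1.3]
gripper_width: 0.801
grasp_force: 0.0
clock: 13.0
tcp_pos: [0.6044, -0.1522, 0.1956]
orientation: [0.0, 0.154, 0.988, -0.0]
contact_force: [0.1, 0.5, 0.1]
gripper_width: 0.794
grasp_force: 0.0
clock: 14.0
tcp_pos: [0.605, -0.1524, 0.2882]
orientation: [0.003, 0.154, 0.988, 0.0]
contact_force: [-0.3, -0.0, -0.2]
gripper_width: 0.357
grasp_force: 20.0
```

```bash
python3 -m jog '{"translation":[[4,34,0],[4,34,0],[4,34,0],[4,33,0],[0,0,0],[0,0,-20],[0,0,0]],"spin":[0,0,0,0,0,0,0]}' 
python3 - <<'E'
from h import *
p,d=env.snapshot("wrist");cv2.imwrite("pics/w4.png",p)
E
```

```text
clock: 14.88
tcp_pos: [0.6188, -0.0185, 0.2621]
orientation: [-0.002, 0.155, 0.988, -0.001]
contact_force: [-0.2, 0.5, -1.3]
gripper_width: 0.357
grasp_force: 20.0
```

View pics/w4.png

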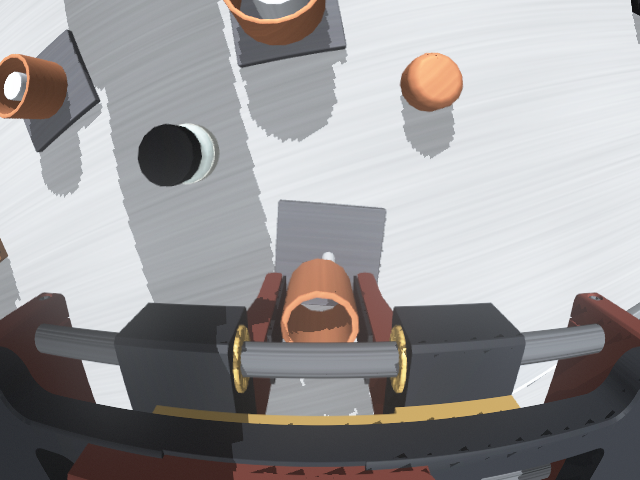

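Medium and large sleeves are seated. The small post's tip shows at (328,257), just beyond the held sleeve's far edge, so I'll compute the offset.

```bash
python3 - <<'E'
from h import *
c=env.camera_params("wrist");f=c['fx']
def px(X):
    q=c['R']@np.array(X)+c['t'];th=np.arctan2(np.hypot(q[0],q[1]),q[2]);r=f*th/np.hypot(q[0],q[1]);return np.round([c['cx']+r*q[0],c['cy']+r*q[1]],1)
s=env.get_state();tc=s['tcp_pos'];print(tc)
for z in (.05,.008): print("post at z",z,px([.620,-.017,z]))
print("sleeve bottom/top ctr",px([tc[0],tc[1],.068]),px([tc[0],tc[1],.112]))
def ray(u,v,z):
    a=np.array([u-c['cx'],v-c['cy']]);r=np.hypot(*a);d=np.r_[a/r*np.sin(r/f),np.cos(r/f)]
    d=c['R'].T@d;C=-c['R'].T@c['t'];return np.round((C+d*(z-C[2])/d[2])*1000,1)
print("tip as post top",ray(328,255,.05),"foot corners",[ray(*q,.008) for q in((280,201),(385,209))])
E
```

```text
[ 0.61929699 -0.01848139  0.26304535]
post at z 0.05 [322.7 273.3]
post at z 0.008 [322.3 252. ]
sleeve bottom/top ctr [319.6 284.8] [319.4 324.9]
tip as post top [610.9 -11.   50. ] foot corners [array([579.3, -32.5,   8. ]), array([604.9,  30.5,   8. ])]
```

```bash
python3 - <<'E'
from h import *
d=np.load("pics/top0.npy");W=cloud(d,env.camera_params("top"))
w=W[155:207,294:346].reshape(-1,3);k=(w[:,2]>.004)&(w[:,2]<.013)&(np.hypot(w[:,0]-.62,w[:,1]+.017)<.055)
print("foot",cv2.minAreaRect((w[k,:2]*1000).astype(np.float32)),w[k].mean(0))
k=w[:,2]>.02;print(np.round(w[k]*1000))
p=cv2.imread("pics/w4.png");cv2.imwrite("pics/c4.png",cv2.resize(p[190:350,240:400],(640,640),interpolation=cv2.INTER_CUBIC))
E
```

```text
foot ((620.566162109375, -16.81481170654297), (103.35565948486328, 94.14437866210938), 52.16193389892578) [ 0.61995534 -0.01660098  0.00813668]
[[623. -13.  47.]
 [623. -16.  48.]
 [622. -18.  53.]
 [623. -20.  49.]
 [621. -13.  47.]
 [620. -16.  49.]
 [621. -18.  48.]
 [620. -20.  49.]
 [618. -13.  48.]
 [619. -16.  46.]
 [618. -18.  47.]
 [618. -20.  51.]
 [618. -13.  39.]
 [617. -16.  43.]
 [617. -18.  42.]
 [618. -21.  36.]
 [618. -14.  29.]
 [616. -16.  35.]
 [618. -18.  27.]
 [619. -21.  24.]
 [616. -16.  27.]
 [617. -19.  22.]]
```

View pics/c4.png

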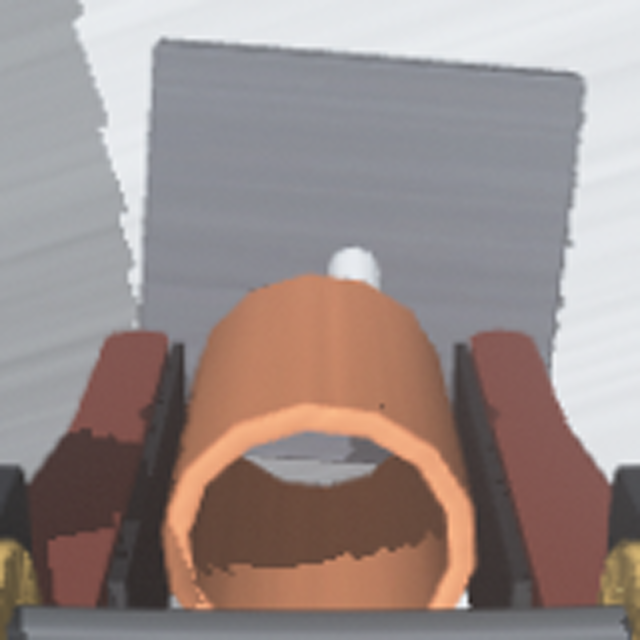

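```bash
python3 -m jog '{"translation":[[3,2,0],[0,0,-20],[0,0,-10],[0,0,0]],"spin":[0,0,0,0]}' && python3 -m jog '{"translation":[[0,0,-15],[0,0,-10],[0,0,-5],[0,0,0]],"spin":[0,0,0,0]}'
```

```text
clock: 15.42
tcp_pos: [0.6225, -0.0149, 0.2331]
orientation: [-0.001, 0.154, 0.988, -0.0]
contact_force: [0.0, -0.2, -1.0]
gripper_width: 0.356
grasp_force: 20.0
clock: 15.92
tcp_pos: [0.6232, -0.015, 0.2044]
orientation: [-0.0, 0.154, 0.988, -0.0]
contact_force: [0.1, -1.4, -0.9]
gripper_width: 0.353
grasp_force: 20.0
```

```bash
python3 -m jog '{"translation":[[0,0,0],[0,0,0],[0,0,0],[0,0,20],[0,0,40],[0,0,40],[0,0,20],[0,0,0]],"spin":[0,0,0,0,0,0,0,0]}' 60 && python3 -m jog '{"translation":[[-13,-40,0],[-13,-40,0],[-13,-40,0],[-13,-40,0],[-13,-41,0],[-13,-41,0],[-14,-41,0],[-14,-41,0]],"spin":[-0.142,-0.142,-0.142,-0.142,-0.143,-0.143,-0.143,-0.143]}' && python3 -m jog '{"translation":[[0,0,0],[0,0,0]],"spin":[0,0]}'
python3 - <<'E'
from h import *
p,d=env.snapshot("wrist");cv2.imwrite("pics/w5.png",p)
c=env.camera_params("wrist");print(c, env.get_state()['tcp_pos'])
np.save("pics/w5.npy",d)
E
```

```text
clock: 16.92
tcp_pos: [0.6238, -0.0151, 0.3277]
orientation: [0.002, 0.154, 0.988, 0.001]
contact_force: [-0.3, 0.1, -0.0]
gripper_width: 0.602
grasp_force: 0.0
clock: 17.92
tcp_pos: [0.5163, -0.3399, 0.3239]
orientation: [-0.001, 0.664, 0.747, -0.0]
contact_force: [0.4, -0.1, -0.2]
gripper_width: 0.596
grasp_force: 0.0
clock: 18.18
tcp_pos: [0.5173, -0.3381, 0.3239]
orientation: [-0.001, 0.662, 0.749, 0.0]
contact_force: [0.1, -1.0, -0.4]
gripper_width: 0.602
grasp_force: 0.0
{'fx': 371.64829954431775, 'fy': 371.64829954431775, 'cx': 319.35774726053336, 'cy': 240.82097992149147, 'R': array([[ 9.92385726e-01,  1.23166478e-01, -7.67585399e-04],
       [ 1.19367623e-01, -9.60203673e-01,  2.52507973e-01],
       [ 3.03634792e-02, -2.50676933e-01, -9.67594509e-01]]), 't': array([-0.47260973, -0.39595282,  0.21137369])} [ 0.51768043 -0.33754122  0.32401676]
```

View pics/w5.png

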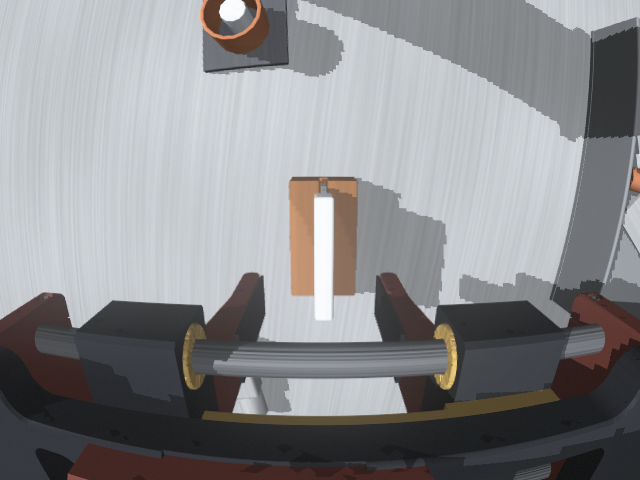

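The sample's folded edge runs straight down the picture, centre about (324,257), within 4 px of the finger midline. I'll check its centre numerically.

```bash
python3 - <<'E'
from h import *
c=env.camera_params("wrist");f=c['fx']
def ray(u,v,z):
    a=np.array([u-c['cx'],v-c['cy']]);r=np.hypot(*a);d=np.r_[a/r*np.sin(r/f),np.cos(r/f)]
    d=c['R'].T@d;C=-c['R'].T@c['t'];return np.round((C+d*(z-C[2])/d[2])*1000,1)
a,b=ray(323.5,195,.09),ray(324,320,.09);print(a,b,(a+b)/2,np.linalg.norm(a-b),np.degrees(np.arctan2(*(a-b)[1::-1])))
E
```

```text
[ 515.6 -296.9   90. ] [ 526.  -376.2   90. ] [ 520.8  -336.55   90.  ] 79.97905975941454 97.47155917659236
```

```bash
python3 -m jog '{"translation":[[2,0,-20],[0,0,-30],[0,0,-20],[0,0,-11],[0,0,0]],"spin":[0,0,0,0,0]}' && python3 -m jog '{"translation":[[0,0,0],[0,0,0],[0,0,0],[0,0,0],[0,0,0],[0,0,0]],"spin":[0,0,0,0,0,0]}' 0 50 && python3 -m jog '{"translation":[[0,0,20],[0,0,30],[0,0,30],[0,0,20],[0,0,0]],"spin":[0,0,0,0,0]}'
```

```text
clock: 18.85
tcp_pos: [0.5191, -0.3387, 0.2429]
orientation: [-0.001, 0.663, 0.749, -0.0]
contact_force: [-0.5, 0.0, -0.1]
gripper_width: 0.604
grasp_force: 0.0
clock: 19.6
tcp_pos: [0.5192, -0.339, 0.2439]
orientation: [0.0, 0.663, 0.749, 0.0]
contact_force: [-0.8, 0.2, 2.8]
gripper_width: 0.132
grasp_force: 50.0
clock: 20.23
tcp_pos: [0.5194, -0.3393, 0.3455]
orientation: [0.001, 0.663, 0.749, 0.001]
contact_force: [-0.3, 0.2, -1.0]
gripper_width: 0.132
grasp_force: 50.0
```

```bash
python3 -m jog '{"translation":[[-3,40,0],[-3,50,0],[-3,50,0],[-3,50,0],[-3,50,0],[-3,50,0],[-3,50,0],[-3,50,0]],"spin":[-0.03,-0.03,-0.03,-0.03,-0.03,-0.03,-0.03,-0.03]}' && python3 -m jog '{"translation":[[-4,50,0],[-4,50,0],[-4,50,0],[-4,50,0],[-3,50,0],[-2,43,0],[0,0,0],[0,0,0]],"spin":[-0.039,-0.039,-0.039,-0.038,-0.038,-0.038,0,0]}'
python3 - <<'E'
from h import *
print(env.get_state()['tcp_pos'],env.get_state()['orientation'])
p,d=env.snapshot("wrist");cv2.imwrite("pics/w6.png",p)
E
```

```text
clock: 21.22
tcp_pos: [0.4943, 0.0527, 0.3428]
orientation: [-0.0, 0.748, 0.664, -0.001]
contact_force: [-0.3, -0.2, -1.4]
gripper_width: 0.135
grasp_force: 50.0
clock: 22.22
tcp_pos: [0.4739, 0.3433, 0.3426]
orientation: [0.001, 0.819, 0.574, -0.001]
contact_force: [-0.2, 0.1, -2.2]
gripper_width: 0.13
grasp_force: 50.0
[0.47391459 0.34328216 0.34263428] [ 5.36197992e-04  8.19130371e-01  5.73606131e-01 -1.07432198e-03]
```

View pics/w6.png

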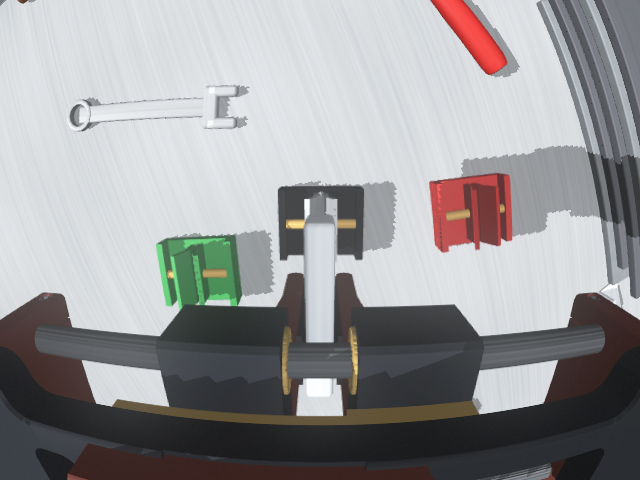

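The black clip (base columns 279–363, centre 321, row 187 edge level) is in line with the held sample (centre column about 320). The look-alikes are clear to the sides. I'm going down.

```bash
python3 -m jog '{"translation":[[0,0,-20],[0,0,-20],[0,0,-15],[0,0,0]],"spin":[0,0,0,0]}' && python3 -m jog '{"translation":[[0,0,-6],[0,0,-6],[0,0,-6],[0,0,0]],"spin":[0,0,0,0]}' && python3 -m jog '{"translation":[[0,0,-5],[0,0,-5],[0,0,-5],[0,0,0]],"spin":[0,0,0,0]}'
```

```text
clock: 22.78
tcp_pos: [0.474, 0.343, 0.2877]
orientation: [0.0, 0.819, 0.573, -0.001]
contact_force: [0.9, 0.1, -0.8]
gripper_width: 0.129
grasp_force: 50.0
clock: 23.28
tcp_pos: [0.4739, 0.344, 0.2702]
orientation: [0.0, 0.819, 0.574, -0.0]
contact_force: [0.9, 0.4, -1.1]
gripper_width: 0.136
grasp_force: 50.0
clock: 23.78
tcp_pos: [0.4741, 0.3443, 0.2552]
orientation: [0.0, 0.819, 0.574, 0.0]
contact_force: [1.9, 1.1, -3.1]
gripper_width: 0.135
grasp_force: 50.0
```

```bash
python3 -m jog '{"translation":[[0,0,-4],[0,0,-3],[0,0,-3],[0,0,0]],"spin":[0,0,0,0]}' && python3 -m jog '{"translation":[[0,0,-2],[0,0,0]],"spin":[0,0]}'
```

```text
clock: 24.28
tcp_pos: [0.474, 0.3441, 0.2452]
orientation: [0.0, 0.819, 0.574, -0.0]
contact_force: [1.4, 0.6, -2.7]
gripper_width: 0.134
grasp_force: 50.0
clock: 24.52
tcp_pos: [0.4742, 0.344, 0.2438]
orientation: [-0.0, 0.819, 0.574, 0.0]
contact_force: [0.3, 0.5, 3.5]
gripper_width: 0.131
grasp_force: 50.0
```

```bash
python3 -m jog '{"translation":[[0,0,-2],[0,0,0]],"spin":[0,0]}'
python3 - <<'E'
from h import *
p,d=env.snapshot("scene");W=cloud(d,env.camera_params("scene"))
c=env.camera_params("scene");q=c['R']@np.array([.474,.344,.05])+c['t'];u,v=int(c['cx']+c['fx']*q[0]/q[2]),int(c['cy']+c['fy']*q[1]/q[2]);print(u,v)
a=p[v-70:v+70,u-70:u+70];cv2.imwrite("pics/s7.png",cv2.resize(a,(600,600),interpolation=cv2.INTER_CUBIC))
E
```

```text
clock: 24.78
tcp_pos: [0.4746, 0.3439, 0.2436]
orientation: [-0.001, 0.819, 0.573, 0.0]
contact_force: [-3.3, -3.6, 20.9]
gripper_width: 0.133
grasp_force: 50.0
514 308
```

View pics/s7.png

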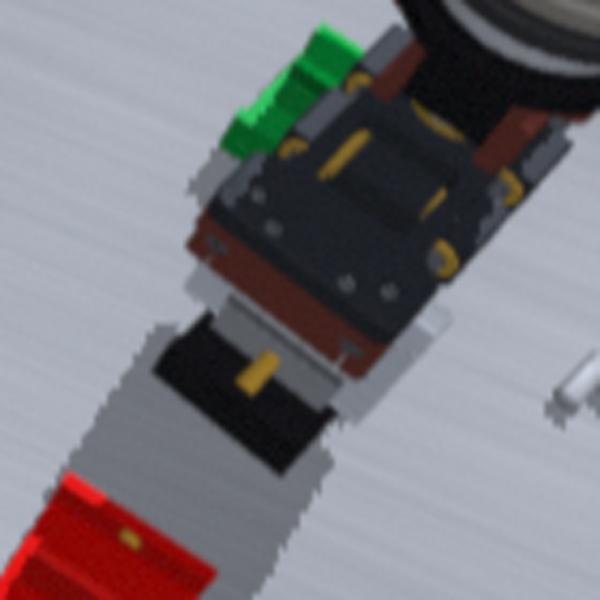

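Force rose to 21 N with no further travel at the expected height, so the sample is on the gap floor. The picture shows the front jaw at (280,350) behind the gripper. I'm letting go.

```bash
python3 -m jog '{"translation":[[0,0,2],[0,0,0]],"spin":[0,0]}' && python3 -m jog '{"translation":[[0,0,0],[0,0,0],[0,0,0],[0,0,20],[0,0,40],[0,0,40],[0,0,0]],"spin":[0,0,0,0,0,0,0]}' 60 && python3 -m jog '{"translation":[[0,40,20],[0,50,20],[0,50,0],[0,50,0],[0,50,0],[0,50,0],[0,0,0],[0,0,0]],"spin":[0,0,0,0,0,0,0,0]}'
python3 - <<'E'
from h import *
p,d=env.snapshot("top");cv2.imwrite("pics/top8.png",p)
W=cloud(d,env.camera_params("top"));z=W[...,2]
def rep(n,x,y,r,lo,hi):
    w=W[(np.hypot(W[...,0]-x,W[...,1]-y)<r)&(z>lo)&(z<hi)]
    print(n,len(w),np.round(w.mean(0)*1000),cv2.minAreaRect((w[:,:2]*1000).astype(np.float32)))
rep("sample",.474,.344,.06,.065,.12);rep("jaws",.474,.344,.05,.036,.055)
for n,x,y,h in (("L",.454,.007,.016),("M",.433,-.178,.01),("S",.62,-.017,.006)):
    rep("post+sleeve"+n,x,y,.05,.044,.07)
rep("jar",.526,-.081,.03,.042,.06)
cv2.imwrite("pics/c8.png",np.hstack([cv2.resize(p[150:290,270:420],(450,420)),cv2.resize(p[214:274,140:190],(350,420))]))
E
```

```text
clock: 25.08
tcp_pos: [0.4741, 0.344, 0.2438]
orientation: [-0.0, 0.819, 0.574, -0.0]
contact_force: [-0.8, -0.2, 4.7]
gripper_width: 0.136
grasp_force: 50.0
clock: 25.95
tcp_pos: [0.4754, 0.3444, 0.348]
orientation: [-0.001, 0.819, 0.573, 0.004]
contact_force: [-0.5, -0.1, -0.1]
gripper_width: 0.6
grasp_force: 0.0
clock: 26.95
tcp_pos: [0.4744, 0.6333, 0.383]
orientation: [0.001, 0.819, 0.573, -0.001]
contact_force: [-0.0, 0.6, 0.7]
gripper_width: 0.596
grasp_force: 0.0
sample 213 [472. 340.  89.] ((472.7947692871094, 341.87689208984375), (81.43929290771484, 11.996847152709961), 70.19181060791016)
jaws 143 [473. 342.  44.] ((470.5878601074219, 335.9662170410156), (67.36842346191406, 26.26054573059082), 70.01127624511719)
post+sleeveL 259 [454.   6.  51.] ((452.5546875, 5.035316467285156), (56.48494338989258, 54.928775787353516), 44.18092346191406)
post+sleeveM 150 [ 432. -179.   51.] ((432.2138366699219, -179.60939025878906), (43.50331115722656, 43.45808029174805), 25.948528289794922)
post+sleeveS 74 [622. -18.  50.] ((621.8905029296875, -16.676738739013672), (30.014253616333008, 30.067392349243164), 0.13096247613430023)
jar 183 [526. -81.  50.] ((525.6254272460938, -80.642578125), (32.591949462890625, 34.00471496582031), 45.15526580810547)
```

View pics/c8.png

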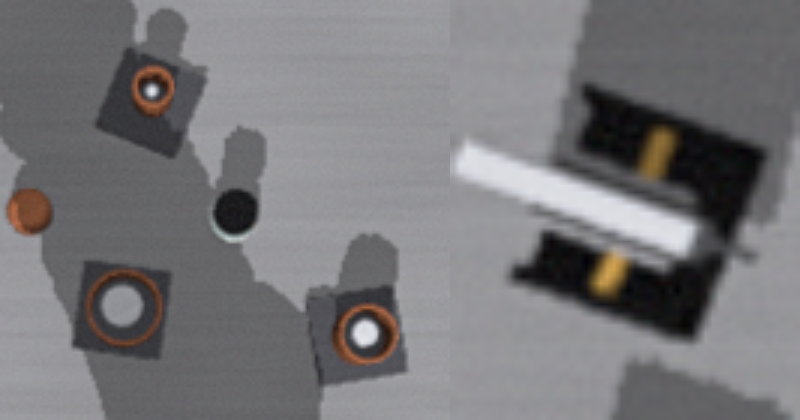

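All three sleeves sit round their posts, and the sample stands in the clip with its top at 89 mm, which puts it on the gap floor. The jar hasn't moved, so I'm handing in.

```bash
python3 -c "
from workcell import env
print(env.close_job())"
```

```text
the job is handed in; nothing more can be done
None
```

I handed the job in at about 27 s: by the last top-camera check, all three sleeves sit flat on the stands of their size, the zinc sample stands fully home in the black clip, and the flux jar hasn't moved; the judge's verdict was not shown.

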